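# Change over the bench mixer: shaft sleeve off, speed wheel to 2

### The arm

A 6-joint arm with a two-finger parallel gripper is mounted at the origin on the work surface. World frame = base frame: x ahead of the robot, y to its left, z up, the work surface at z = 0. Lengths are in m, angles in rad, forces in N, time in s.
With the tool pointing down it reaches from about 0.25 to 0.725 m from the base axis. Payload 4 kg.
Tool frame: the origin (TCP) lies on the centre line of the jaws, within the pads' length; the fingertips stand 17 mm ahead of it and the grasp point (between the pads) lies 2 mm behind it; z points along the fingers, y is the line along which they close (so a half turn about z gives the same grasp; the last joint's range is limited). The gripper opens to 85 mm and grips with 20 to 120 N. Pads are 22 mm wide; open, the fingers measure 114 mm over their backs; the gripper's body (76 mm by 85 mm) begins 54 mm behind the grasp point. The pads swing forward as they close: fully open they stand 13 mm farther back than shut.
Start: joints at [-1.283, 0.241, 0.005, 1.335, 0, 1.571], TCP at [0.142, -0.479, 0.224] pointing down, gripper open.
Joint ranges: [-2.72, 2.72], [-1.05, 1.87], [-1.09, 1.28], [-1.99, 2.15], [-1.42, 1.44], [-3.14, 3.14]. Speed limits (rad/s): [2.79, 2.79, 3.14, 3.14, 3.14, 3.14].

### API

Orientations are given as a unit quaternion [x, y, z, w].
In Python, from workcell import bot, camera, get_calibration gives the robot as it stands.
- The arm moves only by the tool apply_moves, never from a script. Its argument "steps" is a list of rows, each a list of 3 entries, a list of its own where there are three numbers: the shift along the tool's x, y, z as a fraction of full scale, then the turn, a rotation vector about the tool's x, y, z as a fraction of full scale, then the opening, from 0 (shut) to 1 (fully open). A call has exactly 8 rows; each row shifts and turns the commanded pose from where the row before left it, along the tool's axes as they then stand; what a row does not reach is not made up. Full scale, the value 1, is 20 cm for a shift and pi rad for a turn. A row lasts 1/12 s, in which the tool goes at most 41.7 mm and 7.16 degrees, less where a joint would pass 70% of its speed; a pose out of reach is approached as far as the arm can. A call with a number of a shift or a turn outside -1 to 1 is refused whole. A call with a gripper value outside its range is refused whole. The fingers move at their own pace and stop on an object; the grip force is fixed at half the most. Time passes only in rows, so rows that do not move let the fingers close, or fill a call up. It gives the time, the measured TCP pose, the force, the opening and the grip force at its end, in the units of the state.
- bot.get_obs(): the state, without advancing time (a new reading comes with each control period).
- camera(name): name is "scene" or "top" or "wrist"; returns (picture, depth): 480x640x3 uint8, red, green, blue; 480x640 float32, m along the optical axis (not along the pixel's ray), 0 where there is no reading.
- get_calibration(name): a dict with "fov_y" (degrees; the focal length in pixels is half the picture's height over the tangent of half this angle, whatever the lens; pixels are square), "cx", "cy" (the principal point, pixels), "rvec" (rotation vector, rad) and "tvec" (3), from world to camera coordinates, as OpenCV has them. Camera axes: x right, y down, z forward; pixel columns grow to the right and rows downward; lengths in m; the calibration is good to about 2 mm. A picture is of the moment at which its call begins: read the wrist's pose just before it. get_calibration takes no time and is no camera call; for the wrist camera it gives the pose at the moment of the call.
- bot.job_done(): hands the job in; it is judged then, once.
The state is a dict: "clock": time; "joint_pos": joint angles; "joint_vel": joint speeds; "tau": joint torques, N m; "eef_pos": TCP position; "tool_rot": TCP orientation; "ft_force": force on the tool from outside, world axes, zero at the start; "ft_torque": the same for the moment, N m; "grip_width": finger opening in m; "grasp_force": force on a finger pad.
Only numpy, scipy, OpenCV 4.12 (cv2) and the standard library are available. Lean on these libraries where they do the work, as an engineer would, in place of code of your own. Each camera call takes 0.05 s, during which the arm holds its last target. There are 200 camera calls.

### The job

Change the bench mixer over for its next run: first slide the hexagonal sleeve off the open end of the mixer's shaft and lay it down gently in the steel tray. Then roll the speed thumbwheel (the knurled wheel nearer the shaft) by its edge until the digit 2 stands centred in its window, which lies against the wheel on the side away from the shaft. Leave the timer thumbwheel next to it as it is, and do not shove the jar, beaker or bottle about.

Things in the scene. Friction and masses are not known exactly. Their poses are not given: they have to be found in the camera images.
- tray: Open rectangular steel tray fixed to the bench, 170 (its x) x 130 (its y) x 28 mm high, walls and floor 4 mm thick. Origin at the centre of its underside, z up.
- sleeve_center (a point): Centre of the loose aluminium sleeve: hexagonal tube 40 mm long along its y (along the shaft at the start), 34 mm across flats, 39 mm across corners, 18 mm hexagonal bore, about 80 g. Flats face its +x and -x (pinch these), corners point up and down. It hangs on the shaft, centre 3.5 mm below the shaft's axis, and slides freely. The axes turn with the sleeve.
- shaft_tip (a point): Centre of the open end of the mixer's fixed steel shaft: 12 mm diameter, level, 85 mm above the bench, axis along this frame's y. The open end points to -y; the box's side is 100 mm away in +y. Axes as mixer.
- speed_wheel_top (a point): Top of the rim of the speed thumbwheel (nearer the shaft), 119 mm above the bench: a black knurled disc 68 mm in diameter, 14 mm wide, on edge, axle along y 34 mm below; the rim stands 9 mm proud of the box. Fixed to the mixer, axes as mixer. Centred 16 mm to its +y: a flush window, 16 mm long in x, over the wheel's white drum with black digits 0-9, upright to a person at the front.
- timer_wheel_top (a point): The same point of the timer thumbwheel, an identical wheel and window 54 mm further in +y. To be left alone.
- speed_wheel (a joint): Angle of the speed wheel, rad. Digit n is centred in the window at 0.6283 x n (2 at 1.257). Stops at -0.1 and 5.75. Grows as the rim's top moves to +x; shrinks as it is dragged towards the front. A fingertip pressed on the rim with about 10 N (5 to 20) drives it by friction, sometimes with a few mm of slip at the start (under 5 N may slip); it stays where it is left (no detents).
- timer_wheel (a joint): Angle of the timer wheel, rad, same scale.
- timer_rim (a point): A point on the timer wheel's rim, which turns with the wheel.
- jar_center (a point): Bystander: small amber jar, 44 mm diameter, 80 mm high, loose; this is its centre.
- beaker_center (a point): Bystander: small open glass beaker, 56 mm diameter, 75 mm high, loose; this is its centre. Jar and beaker may have changed places.
- bottle_center (a point): Bystander: white bottle with red cap, 68 mm diameter, 170 mm high, loose; this is its centre.
- sleeve: The sleeve again, origin at its centre, same axes as sleeve_center.
- mixer: The bench mixer, fixed: a white box 160 x 160 mm, top 110 mm above the bench; origin at the centre of its underside, z up, front = its -x side. A level shaft sticks out of its -y side; two thumbwheels stand in slots in its top, side by side along y. A jar or beaker stands on the bench about 95 mm beyond the shaft's tip (centre to tip), another about 125 mm in front of (-x of) the shaft.
Things that resemble listed ones, but are neither listed nor needed, are in the scene too. Of the things shaped like the sleeve, the aluminium one is meant. Several things have the shape of the tray; the one meant has the colours described above.

How it is judged:
On the way, in this order (a step that is already met when the one before it is completed fails the run):
1. the sleeve is off the shaft and lies in the tray (x of sleeve_center in the frame of tray between -0.075 and 0.075 m and y of sleeve_center in the frame of tray between -0.055 and 0.055 m and z of sleeve_center in the frame of tray below 0.034 m and linear speed of sleeve below 0.02 m/s), for 0.2 s.
2. the speed wheel shows 2 (value of joint speed_wheel between 1.127 and 1.387 rad and contact force between the fingers and speed_wheel below 0.5 N), for 0.2 s.
At the end, for the whole second after the job is handed in: The sleeve lies at rest in the tray (its centre within 75 mm along and 55 mm across of the tray's middle, and below 34 mm over the bench), the speed wheel stands within 0.13 rad (a fifth of a digit) of 2, the timer wheel's rim is within 6 mm of where it was (all of step 1 and value of joint speed_wheel between 1.127 and 1.387 rad and distance of timer_rim from where it was at the start of the episode below 0.006 m); the robot touches nothing.
It fails at once if the timer wheel is turned (rim by more than 6 mm) (distance of timer_rim from where it was at the start of the episode above 0.006 m).
It fails at once if the sleeve is dropped or thrown into the tray (faster than 0.8 m/s over it, below 60 mm) (x of sleeve_center in the frame of tray between -0.075 and 0.075 m and y of sleeve_center in the frame of tray between -0.055 and 0.055 m and z of sleeve_center in the frame of tray below 0.06 m and linear speed of sleeve above 0.8 m/s).
It fails at once if the jar is shoved more than 30 mm or knocked over (distance of jar_center from where it was at the start of the episode above 0.03 m).
It fails at once if the beaker is shoved more than 30 mm or knocked over (distance of beaker_center from where it was at the start of the episode above 0.03 m).
It fails at once if the bottle is shoved more than 30 mm or knocked over (distance of bottle_center from where it was at the start of the episode above 0.03 m).
It also fails if it takes over 61 s, if anything falls off the work surface, if the arm or the gripper's body presses on something with over 40 N, if the wrist force passes 120 N, or if a joint passes its speed limit or range.

## Working session

There is one attempt and no reset: what is moved stays moved. The work goes in short steps, Python scripts to look and compute and a tool call to move; the robot and the scene stay as the last step left them, time stands still between calls to the robot, and variables do not carry over. Pictures are saved under pics/ and viewed, at most 10 in all, crops included, and the job is handed in when it is done.

Besides the shell and the picture viewer there is one more tool, called after "Emit:" by a JSON object that holds its "op" and its "data", one argument or row to a line. apply_moves: Moves the arm, as the interface text tells. Its arguments: {"type":"object","properties":{"steps":{"type":"array"}},"required":["steps"]}

```bash
mkdir -p pics; ls; cat > h.py <<'E'
import numpy as np,cv2
from workcell import bot,camera,get_calibration
def grab(n):
    c=get_calibration(n);p,d=camera(n);return c,p,d
def pts(c,d):
    f=d.shape[0]/2/np.tan(np.radians(c['fov_y'])/2)
    v,u=np.mgrid[:d.shape[0],:d.shape[1]]
    P=np.stack([(u-c['cx'])/f*d,(v-c['cy'])/f*d,d],-1)
    R=cv2.Rodrigues(np.array(c['rvec'],float))[0]
    return (P-np.array(c['tvec']).ravel())@R
E
python3 - <<'E'
from h import *
for n in ['top','scene']:
    c,p,d=grab(n);print(c);cv2.imwrite(f'pics/{n}.png',p[...,::-1]);np.savez(f'{n}.npz',p=p,W=pts(c,d),d=d)
o=bot.get_obs();print(o)
E
```

```text
pics
{'fov_y': 46.962364292463285, 'cx': 331.03315991844636, 'cy': 229.1144614092176, 'rvec': array([ 2.09901874, -2.14856804,  0.20582101]), 'tvec': array([0.04588802, 0.48809166, 1.18071539])}
{'fov_y': 57.07551682490407, 'cx': 307.6189804730322, 'cy': 237.29358964788386, 'rvec': array([ 2.06498689,  1.655287  , -0.49214289]), 'tvec': array([-0.15113972, -0.3240657 ,  1.1536645 ])}
{'clock': 0.1, 'joint_pos': array([-1.28301046e+00,  2.41354721e-01,  3.89978247e-03,  1.33518094e+00,
        3.24956088e-05,  1.57082313e+00]), 'joint_vel': array([-9.46803398e-04,  1.62893464e-04,  4.33841867e-03, -5.08897092e-06,
       -8.95974138e-08,  5.18093865e-04]), 'tau': array([-9.18563601e-04, -3.73138726e+01,  2.53009683e+01,  1.08785508e-02,
       -2.61122511e-05,  2.84083242e-06]), 'eef_pos': array([ 0.14176808, -0.47890568,  0.22330902]), 'tool_rot': array([ 9.89666767e-01,  1.43383552e-01, -1.15825506e-04, -9.12599625e-04]), 'ft_force': array([-0.27190002, -0.40478466, -0.06470333]), 'ft_torque': array([ 0.02034452,  0.03903826, -0.00734902]), 'grasp_force': 0.0, 'grip_width': 0.08569145599261871}
```

View pics/top.png

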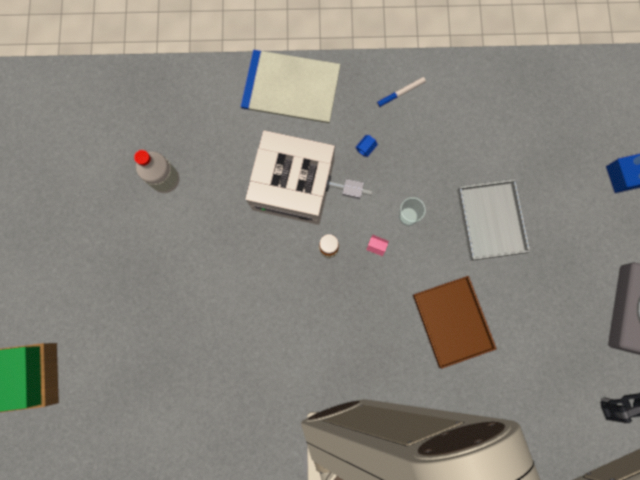

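View pics/scene.png

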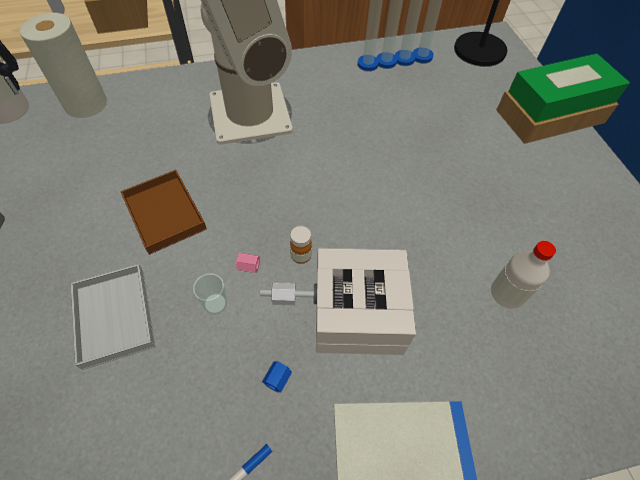

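Top view:
- **Sleeve candidates:** grey aluminium hex on the shaft (353,188), blue (367,146) and pink (377,245). The grey one on the shaft fits.
- **Tray candidates:** steel (493,220) and brown (454,322). The steel one fits.
- **Bystanders:** beaker at (412,210) beyond the tip, jar at (329,244) in front, bottle at (152,168).
- **Wheels:** the speed wheel is the right one of the two, near (305,175).

Next: an enlarged crop and measurements.

```bash
python3 - <<'E'
from h import *
T=np.load('top.npz');S=np.load('scene.npz')
a=cv2.resize(T['p'][120:260,235:435],None,fx=3,fy=3,interpolation=cv2.INTER_CUBIC)
b=cv2.resize(S['p'][235:360,245:425],None,fx=3.2,fy=3.2,interpolation=cv2.INTER_CUBIC)[:, :]
im=np.zeros((600,800,3),np.uint8)
a=cv2.resize(a,(400,280));b=cv2.resize(S['p'][240:330,250:420],(800,424),interpolation=cv2.INTER_CUBIC)
im[:424]=b; im[424:,:]=0
im[424:600,:400]=cv2.resize(T['p'][160:226,320:470],(400,176),interpolation=cv2.INTER_CUBIC)
im[424:600,400:]=cv2.resize(T['p'][135:205,235:394],(400,176),interpolation=cv2.INTER_CUBIC)
cv2.imwrite('pics/crop.png',im[...,::-1])
for nm,D in (('top',T),('scene',S)):
    W=D['W'];z=W[...,2];ok=D['d']>0
    box=(z>.104)&(z<.1145)&ok
    n,l,st,ce=cv2.connectedComponentsWithStats(box.astype(np.uint8))
    for i in np.argsort(-st[1:,4])[:4]+1:
        P=W[l==i];r=cv2.minAreaRect(P[:,:2].astype(np.float32)*1000);print(nm,'box',st[i],ce[i],r,P[:,2].mean())
# points by region
W=T['W']
for n,(u0,v0,u1,v1),lo,hi in [('tray',(450,170,540,270),.018,.04),('shaft/sleeve',(333,170,378,205),.06,.12),('beaker',(395,192,430,228),.02,.1),('jar',(315,230,345,262),.06,.1),('bottle',(130,145,175,190),.02,.2)]:
    P=W[v0:v1,u0:u1].reshape(-1,3);P=P[(P[:,2]>lo)&(P[:,2]<hi)]
    print(n,len(P),P.mean(0),cv2.minAreaRect(P[:,:2].astype(np.float32)*1000),P[:,2].max())
E
```

```text
top box [ 246  131   89   86 4846] [289.87990095 173.15105241] ((602.936767578125, 116.984619140625), (165.28201293945312, 161.72706604003906), 75.95947265625) 0.1100584486734917
top box [137 152  31  30 190] [156.03684211 170.71052632] ((619.1427001953125, 412.1136474609375), (51.5269775390625, 65.33943939208984), 49.7493782043457) 0.10978861557615356
top box [ 27 347   6  61 169] [ 29.44378698 376.84615385] ((190.37411499023438, 645.4338989257812), (117.18162536621094, 5.721263885498047), 6.045299053192139) 0.10883276399695793
top box [137 163   1   2   2] [137.  163.5] ((629.3089599609375, 447.85076904296875), (2.673903703689575, 0.0), -168.875) 0.11262429772279584
scene box [ 315  248  101   88 7433] [364.72635544 292.73980896] ((602.9508056640625, 116.9234848022461), (163.41720581054688, 161.30125427246094), 76.01312255859375) 0.10993582797485241
scene box [515  76 113  33 431] [563.71461717  94.62180974] ((229.1388397216797, 738.7481079101562), (257.6741943359375, 105.18294525146484), 68.59695434570312) 0.10920295460886155
scene box [510 253  40  32 309] [525.18770227 273.58252
[... 451 characters left out ...]
13) 0.036278330144967515
shaft/sleeve 432 [ 0.56752463 -0.01376161  0.09340999] ((569.957763671875, -13.136165618896484), (86.89556121826172, 35.120147705078125), 76.05957794189453) 0.10542695619596727
beaker 373 [ 0.52668792 -0.14828553  0.05558984] ((522.411376953125, -144.69590759277344), (53.57791519165039, 53.97186279296875), 80.67918395996094) 0.08065210220822948
jar 278 [0.45047407 0.03969537 0.07964257] ((451.1703796386719, 39.95878601074219), (38.73853302001953, 38.79573440551758), 61.52280807495117) 0.08661777850194922
bottle 1193 [0.6136463  0.40799017 0.11264475] ((621.0963745117188, 415.0574645996094), (61.86538314819336, 68.03982543945312), 47.99138259887695) 0.1770609528148995
```

View pics/crop.png

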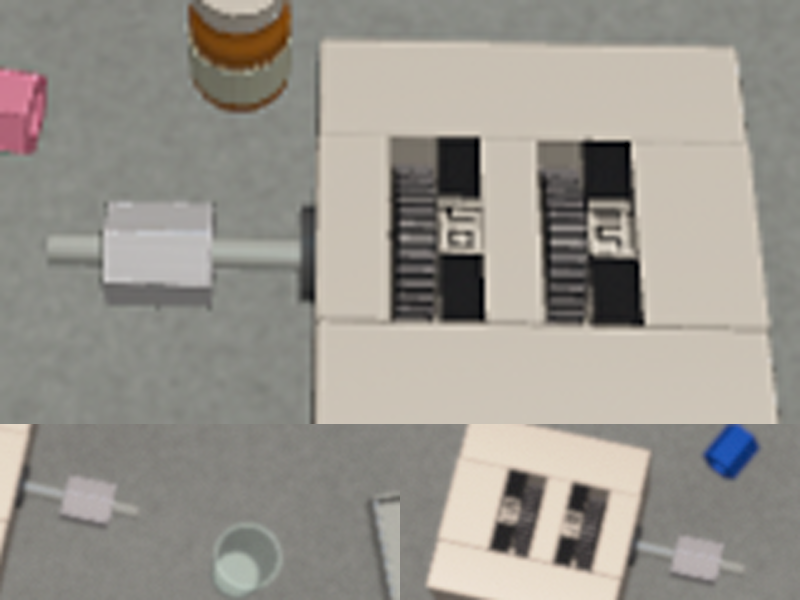

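The crop confirms the plain aluminium hex sleeve on the shaft, and the knurled wheel nearest the shaft with its digit window on the far side. Next I'll refine the numbers in the mixer frame.

```bash
cat >> h.py <<'E'
th=np.radians(-14.0); C0=np.array([.603,.117])
X=np.array([np.cos(th),np.sin(th)]);Y=np.array([-np.sin(th),np.cos(th)])
def m2w(x,y): return C0+x*X+y*Y
def w2m(P): return np.stack([(P[...,:2]-C0)@X,(P[...,:2]-C0)@Y],-1)
from scipy.spatial.transform import Rotation as Ro
def delta(pos,ydeg=None,o=None):
    """tool-axes shift (fraction) and turn about tool z (fraction) to reach pos with tool y along ydeg (mod 180)"""
    o=o or bot.get_obs();R=Ro.from_quat(o['tool_rot']).as_matrix()
    y=np.degrees(np.arctan2(R[1,1],R[0,1]))
    print('t%.2f'%o['clock'],'eef',o['eef_pos'].round(4),'ydeg %.2f'%y,'zaxis',R[:,2].round(3),'F',o['ft_force'].round(1),'w %.4f gf %.1f'%(o['grip_width'],o['grasp_force']))
    if ydeg is not None:
        t=(ydeg-y+90)%180-90; print('turn frac %.4f'%(-t/180))
        if abs(t)>.01: 
            R2=Ro.from_rotvec([0,0,np.radians(t)]).as_matrix()@R
            print(' shift after turn',((R2.T@(np.array(pos)-o['eef_pos']))/.2).round(4))
    print(' shift now',((R.T@(np.array(pos)-o['eef_pos']))/.2).round(4))
E
python3 - <<'E'
from h import *
for n in ('top','scene'):
    D=np.load(n+'.npz');W=D['W'];ok=D['d']>0;M=w2m(W);z=W[...,2]
    print(n)
    s=ok&(z>.06)&(z<.12)&(abs(M[...,0])<.04)&(M[...,1]<-.083)&(M[...,1]>-.2)
    m=M[s];zz=z[s]
    print(' shaft region y',m[:,1].min(),m[:,1].max())
    hi=zz>.0935; print(' sleeve hi: x %.4f..%.4f y %.4f..%.4f'%(m[hi,0].min(),m[hi,0].max(),m[hi,1].min(),m[hi,1].max()),hi.sum(), 'ridge',m[zz>.099].mean(0),zz.max())
    wide=abs(m[:,0]-m[hi,0].mean())>.009; print(' wide y',np.percentile(m[wide,1],[1,99]),'x',np.percentile(m[wide,0],[1,99]))
    sh=(zz>.087)&(zz<.093)&~((m[:,1]>m[hi,1].min()-.006)&(m[:,1]<m[hi,1].max()+.006)); print(' shaft x',np.median(m[sh,0]),sh.sum(),m[sh,1].min())
    w=ok&(z>.1145)&(z<.125)&(abs(M[...,0])<.08)&(abs(M[...,1])<.08)
    k,l,st,ce=cv2.connectedComponentsWithStats(w.astype(np.uint8))
    for i in range(1,k):
        if st[i,4]>8: q=M[l==i];print(' wheel',st[i,4],q.mean(0),q.min(0),q.max(0),z[l==i].max())
    t=ok&(z>.019)&(z<.04)&(W[...,1]<-.24)&(W[...,1]>-.43)&(W[...,0]>.4)&(W[...,0]<.62)
    print(' tray',cv2.minAreaRect(W[t][:,:2].astype(np.float32)*1000))
    b=ok&(z>.065)&(z<.085)
    q=W[b&(np.hypot(W[...,0]-.525,W[...,1]+.147)<.05)][:,:2];print(' beaker top',q.mean(0),w2m(q.mean(0)),len(q))
delta([.5675,-.0138,.2],-14)
E
```

```text
top
 shaft region y -0.17770764943233994 -0.08301336703412979
 sleeve hi: x -0.0181..0.0159 y -0.1733..-0.0830 241 ridge [-0.00133888 -0.13093027] 0.10542695619596727
 wide y [-0.15585812 -0.08359741] x [-0.01785741  0.01695887]
  return _methods._mean(a, axis=axis, dtype=dtype,
  ret = ret.dtype.type(ret / rcount)
Traceback (most recent call last):
ValueError: zero-size array to reduction operation minimum which has no identity
```

```bash
python3 - <<'E'
from h import *
print(m2w(0,-.131)); p=m2w(-.06,-.04);print(p)
delta([*p,.28],-14)
E
```

```text
[ 0.57130823 -0.01010874]
[0.53510538 0.09270348]
t0.10 eef [ 0.1418 -0.4789  0.2233] ydeg -73.51 zaxis [-0.     0.002 -1.   ] F [-0.3 -0.4 -0.1] w 0.0857 gf 0.0
turn frac -0.3306
 shift after turn [ 3.2489  1.2163 -0.2856]
 shift now [ 2.697  -2.1829 -0.2794]
```

Emit:
{"op": "apply_moves", "data": {
  "steps": [
    [[0, 0, -0.04], [0, 0, -0.039], 1],
    [[0, 0, -0.04], [0, 0, -0.039], 1],
    [[0, 0, -0.04], [0, 0, -0.039], 1],
    [[0, 0, -0.04], [0, 0, -0.039], 1],
    [[0, 0, -0.04], [0, 0, -0.039], 1],
    [[0, 0, -0.04], [0, 0, -0.039], 1],
    [[0, 0, -0.04], [0, 0, -0.039], 1],
    [[0, 0, -0.04], [0, 0, -0.039], 1]
  ]
}}

```text
clock: 0.77
eef_pos: [0.1418, -0.4791, 0.2879]
tool_rot: [0.804, 0.595, 0.0, -0.001]
ft_force: [-0.3, -0.3, -0.5]
grip_width: 0.0851
grasp_force: 0.0
```

```bash
python3 - <<'E'
from h import *
delta([*m2w(-.04,-.1),.29],-14)
E
```

```text
t0.77 eef [ 0.1418 -0.4791  0.2879] ydeg -17.01 zaxis [-0.     0.001 -1.   ] F [-0.3 -0.3 -0.5] w 0.0851 gf 0.0
turn frac -0.0167
 shift after turn [ 2.9499  1.3165 -0.0081]
 shift now [ 3.0149  1.16   -0.008 ]
```

Emit:
{"op": "apply_moves", "data": {
  "steps": [
    [[0, 0, 0], [0, 0, -0.0167], 1],
    [[0.184, 0.082, 0], [0, 0, 0], 1],
    [[0.184, 0.082, 0], [0, 0, 0], 1],
    [[0.184, 0.082, 0], [0, 0, 0], 1],
    [[0.184, 0.082, 0], [0, 0, 0], 1],
    [[0.184, 0.082, 0], [0, 0, 0], 1],
    [[0.184, 0.082, 0], [0, 0, 0], 1],
    [[0.184, 0.082, 0], [0, 0, 0], 1]
  ]
}}

```text
clock: 1.43
eef_pos: [0.3174, -0.2565, 0.2879]
tool_rot: [0.79, 0.613, -0.0, -0.0]
ft_force: [0.4, 0.2, 0.4]
grip_width: 0.0851
grasp_force: 0.0
```

Emit:
{"op": "apply_moves", "data": {
  "steps": [
    [[0.184, 0.082, 0], [0, 0, 0], 1],
    [[0.184, 0.082, 0], [0, 0, 0], 1],
    [[0.184, 0.082, 0], [0, 0, 0], 1],
    [[0.184, 0.082, 0], [0, 0, 0], 1],
    [[0.184, 0.082, 0], [0, 0, 0], 1],
    [[0.184, 0.082, 0], [0, 0, 0], 1],
    [[0.184, 0.082, 0], [0, 0, 0], 1],
    [[0.184, 0.082, 0], [0, 0, 0], 1]
  ]
}}

```text
clock: 2.1
eef_pos: [0.5176, -0.0036, 0.2877]
tool_rot: [0.79, 0.613, -0.0, -0.0]
ft_force: [-0.1, -0.8, 0.5]
grip_width: 0.0852
grasp_force: 0.0
```

```bash
python3 - <<'E'
from h import *
c,p,d=grab('wrist');cv2.imwrite('pics/w1.png',p[...,::-1]);np.savez('w1.npz',p=p,W=pts(c,d),d=d)
delta([*m2w(-.0,-.131),.29],-14)
E
```

```text
t2.15 eef [0.5218 0.0019 0.2864] ydeg -13.98 zaxis [ 0.002  0.005 -1.   ] F [4.9 2.6 1.7] w 0.0856 gf 0.0
turn frac 0.0001
 shift after turn [ 0.0017  0.2548 -0.0179]
 shift now [ 0.0017  0.2548 -0.0179]
```

View pics/w1.png

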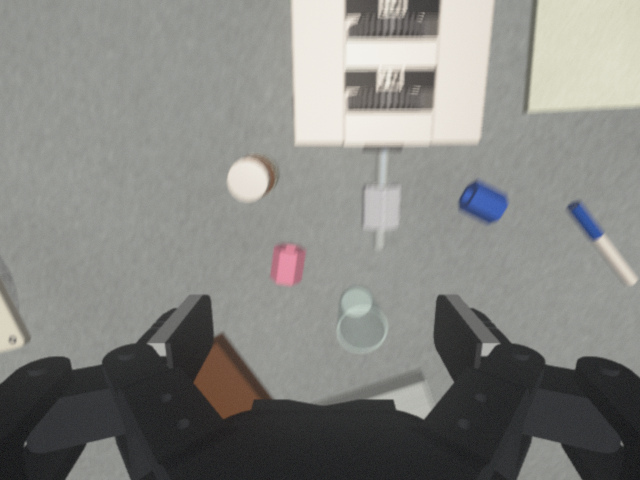

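The wrist view is blurred because the arm was still settling. It shows the sleeve at (381,207) and the wheel windows at (390,80) and (393,8). I'll retake it at rest.

```bash
python3 - <<'E'
from h import *
for i in range(3): c,p,d=grab('wrist')
W=pts(c,d);np.savez('w1.npz',p=p,W=W,d=d)
# crop rotated so the front (left side, -x) is down: rotate ccw 90
q=np.rot90(p[0:150,330:450]);cv2.imwrite('pics/w2.png',cv2.resize(q,None,fx=4,fy=4,interpolation=cv2.INTER_CUBIC)[...,::-1])
ok=d>0;M=w2m(W);z=W[...,2]
s=ok&(z>.07)&(z<.12)&(abs(M[...,0])<.04)&(M[...,1]<-.086)&(M[...,1]>-.2)
m=M[s];zz=z[s]
print('n',s.sum(),'y tip',np.percentile(m[:,1],[0,.5]))
wide=(abs(m[:,0])>.011);print('sleeve y',np.percentile(m[wide,1],[0,2,50,98,100]),'x',np.percentile(m[wide,0],[1,99]),'zmax',np.percentile(zz,99))
for a in np.arange(-.18,-.086,.008):
    k=(m[:,1]>a)&(m[:,1]<a+.008)
    if k.sum()>3: print('%.3f n%d x %.4f..%.4f mean %.4f zmax %.4f'%(a,k.sum(),m[k,0].min(),m[k,0].max(),m[k,0].mean(),zz[k].max()))
b=ok&(z>.107)&(z<.1125)&(abs(M[...,0])<.1)&(abs(M[...,1])<.1);q=M[b];print('box x',np.percentile(q[:,0],[.5,99.5]),'ymin',np.percentile(q[:,1],.5))
w=ok&(z>.1135)&(z<.125)&(abs(M[...,0])<.08)&(abs(M[...,1])<.08)
k,l,st,ce=cv2.connectedComponentsWithStats(w.astype(np.uint8))
for i in range(1,k):
    if st[i,4]>20: q=M[l==i];print(' wheel',st[i],q.mean(0),np.percentile(q,2,0),np.percentile(q,98,0),z[l==i].max())
delta([*m2w(0,-.131),.29],-14)
E
```

```text
n 2325 y tip [-0.17822329 -0.17701975]
sleeve y [-0.1571173  -0.1557916  -0.13566606 -0.11709329 -0.11696292] x [-0.01607383  0.01779544] zmax 0.1029719947646626
-0.180 n73 x -0.0047..0.0063 mean 0.0003 zmax 0.0940
-0.172 n94 x -0.0049..0.0071 mean 0.0002 zmax 0.0936
-0.164 n94 x -0.0159..0.0171 mean -0.0003 zmax 0.1026
-0.156 n304 x -0.0160..0.0181 mean -0.0007 zmax 0.1037
-0.148 n316 x -0.0161..0.0179 mean -0.0009 zmax 0.1032
-0.140 n313 x -0.0161..0.0173 mean -0.0006 zmax 0.1040
-0.132 n318 x -0.0161..0.0181 mean -0.0004 zmax 0.1037
-0.124 n390 x -0.0162..0.0175 mean -0.0004 zmax 0.1034
-0.116 n116 x -0.0049..0.0066 mean 0.0005 zmax 0.0938
-0.108 n107 x -0.0051..0.0063 mean 0.0001 zmax 0.0939
-0.100 n109 x -0.0045..0.0069 mean 0.0005 zmax 0.0937
-0.092 n91 x -0.0047..0.0067 mean 0.0004 zmax 0.0940
box x [-0.07820669  0.07966602] ymin -0.07794257274945823
 wheel [ 366   19   53   23 1066] [0.00058471 0.01055275] [-0.01815302  0.00391591] [0.02000956 0.01764282] 0.12239867659788987
 wheel [363  94  51  19 880] [ 0.00048399 -0.04322648] [-0.01766665 -0.04996883] [ 0.01947762 -0.03629916] 0.12197675386642938
t2.30 eef [ 0.5168 -0.0047  0.2869] ydeg -14.20 zaxis [-0.003 -0.    -1.   ] F [-0.4 -0.5  0.3] w 0.0851 gf 0.0
turn frac -0.0011
 shift after turn [ 0.0395  0.2708 -0.016 ]
 shift now [ 0.0405  0.2707 -0.016 ]
```

View pics/w2.png

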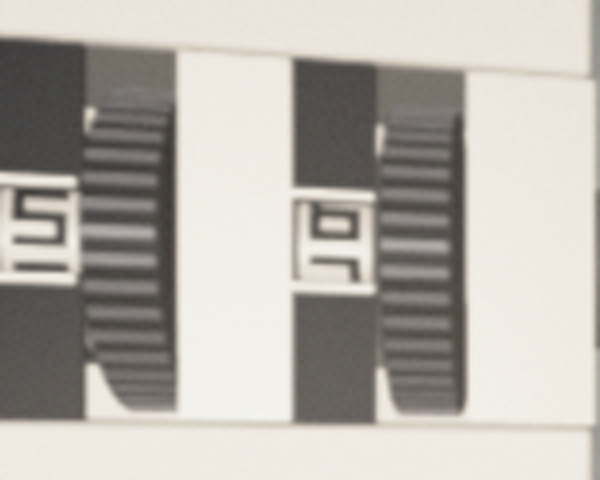

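The window appears to sit between digits: the lower half of a 6 is above and the top of a 7 is below. I'll check that close up later and do the sleeve first.

```bash
python3 - <<'E'
from h import *
delta([*m2w(.0008,-.1365),.0835],-14)
E
```

```text
t2.30 eef [ 0.5168 -0.0047  0.2869] ydeg -14.20 zaxis [-0.003 -0.    -1.   ] F [-0.4 -0.5  0.3] w 0.0851 gf 0.0
turn frac -0.0011
 shift after turn [0.0131 0.2774 1.0165]
 shift now [0.014  0.2773 1.0165]
```

Emit:
{"op": "apply_moves", "data": {
  "steps": [
    [[0.007, 0.139, 0], [0, 0, 0], 1],
    [[0.006, 0.138, 0], [0, 0, 0], 1],
    [[0, 0, 0.15], [0, 0, 0], 1],
    [[0, 0, 0.15], [0, 0, 0], 1],
    [[0, 0, 0.15], [0, 0, 0], 1],
    [[0, 0, 0.15], [0, 0, 0], 1],
    [[0, 0, 0.1], [0, 0, 0], 1],
    [[0, 0, 0.05], [0, 0, 0], 1]
  ]
}}

```text
clock: 2.97
eef_pos: [0.5681, -0.0185, 0.1349]
tool_rot: [0.791, 0.612, -0.003, -0.002]
ft_force: [-0.9, -0.3, -1.7]
grip_width: 0.0857
grasp_force: 0.0
```

```bash
python3 - <<'E'
from h import *
for i in range(4): c,p,d=grab('wrist')
W=pts(c,d);M=w2m(W);z=W[...,2];ok=d>0
s=ok&(z>.075)&(z<.11)&(abs(M[...,0])<.03)&(M[...,1]<-.09)&(M[...,1]>-.2)
m=M[s];wide=(abs(m[:,0])>.012);print(s.sum(),'sleeve y',np.percentile(m[wide,1],[0,2,98,100]),'x',np.percentile(m[wide,0],[1,99]),z[s].max())
delta([*m2w(.0008,-.1365),.0835],-14)
E
```

```text
6145 sleeve y [-0.15689773 -0.15556374 -0.11692546 -0.11671614] x [-0.01614694  0.01756718] 0.10374248494969517
t3.17 eef [ 0.5718 -0.0177  0.1395] ydeg -14.42 zaxis [ 0.002 -0.    -1.   ] F [ 0.2 -0.6 -0.1] w 0.0855 gf 0.0
turn frac -0.0023
 shift after turn [ 0.0085 -0.0079  0.28  ]
 shift now [ 0.0085 -0.008   0.28  ]
```

Emit:
{"op": "apply_moves", "data": {
  "steps": [
    [[0.006, -0.006, 0.1], [0, 0, -0.0015], 1],
    [[0, 0, 0.1], [0, 0, 0], 1],
    [[0, 0, 0.08], [0, 0, 0], 1],
    [[0, 0, 0], [0, 0, 0], 1],
    [[0, 0, 0], [0, 0, 0], 0],
    [[0, 0, 0], [0, 0, 0], 0],
    [[0, 0, 0], [0, 0, 0], 0],
    [[0, 0, 0], [0, 0, 0], 0]
  ]
}}

```text
clock: 3.83
eef_pos: [0.5718, -0.0154, 0.0839]
tool_rot: [0.788, 0.615, 0.001, 0.001]
ft_force: [0.6, 0.5, 0.1]
grip_width: 0.0386
grasp_force: 0.0
```

Emit:
{"op": "apply_moves", "data": {
  "steps": [
    [[0, 0, 0], [0, 0, 0], 0],
    [[0, 0, 0], [0, 0, 0], 0],
    [[0, 0, 0], [0, 0, 0], 0],
    [[0, 0, 0], [0, 0, 0], 0],
    [[0, 0, 0], [0, 0, 0], 0],
    [[0, 0, 0], [0, 0, 0], 0],
    [[0, 0, -0.008], [0, 0, 0], 0],
    [[0, 0, -0.008], [0, 0, 0], 0]
  ]
}}

```text
clock: 4.5
eef_pos: [0.5728, -0.0155, 0.0895]
tool_rot: [0.788, 0.615, 0.003, 0.002]
ft_force: [-4.7, -0.4, 13.8]
grip_width: 0.0181
grasp_force: 56.0
```

```bash
python3 - <<'E'
from h import *
delta([*m2w(.0008,-.1365-.071),.087],-14)
E
```

```text
t4.50 eef [ 0.5728 -0.0155  0.0895] ydeg -14.08 zaxis [ 0.007 -0.    -1.   ] F [-4.7 -0.4 13.8] w 0.0181 gf 56.0
turn frac -0.0004
 shift after turn [-0.3581 -0.0097  0.0119]
 shift now [-0.3581 -0.0092  0.0119]
```

Grip width is 18 mm where 34 mm was expected, so something is off. I'll take a look.

```bash
python3 - <<'E'
from h import *
c,p,d=grab('wrist');c2,p2,d2=grab('scene')
q=cv2.resize(p2[240:340,220:360],(560,400),interpolation=cv2.INTER_CUBIC)
im=np.zeros((480,800,3),np.uint8);im[:400,:560]=q
r=p[150:400,240:480];im[:250,560:]=r
cv2.imwrite('pics/w3.png',im[...,::-1])
delta([0,0,0])
E
```

```text
t4.60 eef [ 0.5727 -0.0155  0.0897] ydeg -14.08 zaxis [ 0.007 -0.    -1.   ] F [-3.2 -0.4 14.9] w 0.0180 gf 56.8
 shift now [-0.6219 -2.799   0.4293]
```

View pics/w3.png

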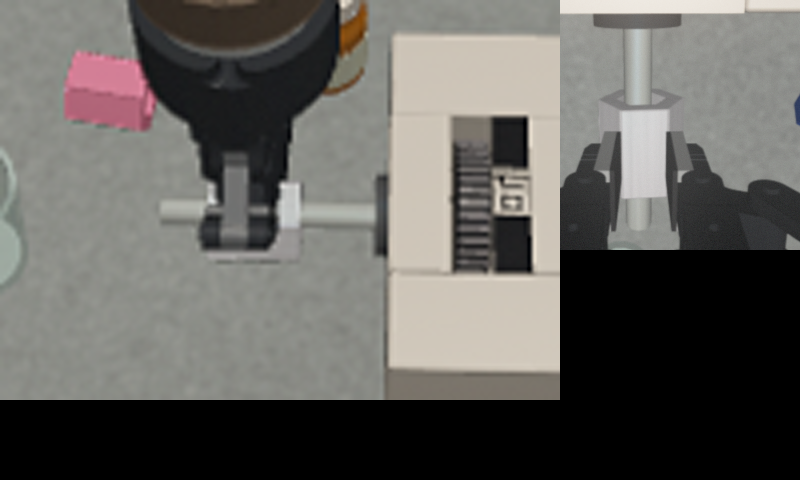

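The pads have pinched above mid-height and the sleeve has turned about the shaft. At this opening the pads stand farther back than when shut. I'll reopen, check how the sleeve hangs, and grasp lower.

Emit:
{"op": "apply_moves", "data": {
  "steps": [
    [[0, 0, 0], [0, 0, 0], 1],
    [[0, 0, 0], [0, 0, 0], 1],
    [[0, 0, 0], [0, 0, 0], 1],
    [[0, 0, 0], [0, 0, 0], 1],
    [[0, 0, 0], [0, 0, 0], 1],
    [[0, 0, -0.1], [0, 0, 0], 1],
    [[0, 0, -0.1], [0, 0, 0], 1],
    [[0, 0, -0.04], [0, 0, 0], 1]
  ]
}}

```text
clock: 5.27
eef_pos: [0.5717, -0.0154, 0.1353]
tool_rot: [0.788, 0.615, 0.001, 0.001]
ft_force: [0.3, -1.0, 0.0]
grip_width: 0.0855
grasp_force: 0.0
```

```bash
python3 - <<'E'
from h import *
for i in range(4): c,p,d=grab('wrist')
cv2.imwrite('pics/w4.png',cv2.resize(p[100:340,240:500],None,fx=2,fy=2)[...,::-1])
W=pts(c,d);M=w2m(W);z=W[...,2];ok=d>0
s=ok&(z>.055)&(z<.125)&(abs(M[...,0])<.03)&(M[...,1]<-.09)&(M[...,1]>-.2)
m=M[s];zz=z[s];wide=(abs(m[:,0])>.012);print(s.sum(),'sleeve y',np.percentile(m[wide,1],[0,2,98,100]),'x',np.percentile(m[wide,0],[1,99]),z[s].max())
k=(abs(m[:,1]+.138)<.01)
for a in np.arange(-.021,.021,.003):
    j=k&(m[:,0]>=a)&(m[:,0]<a+.003)
    if j.sum(): print('%.4f %.4f'%(a+.0015,np.median(zz[j])),end='; ')
delta([*m2w(.0008,-.1365),.078],-14)
E
```

```text
6724 sleeve y [-0.15652144 -0.155214   -0.1167576  -0.11653099] x [-0.01744832  0.02006208] 0.10328693309726887
-0.0165 0.0887; -0.0135 0.0922; -0.0105 0.0961; -0.0075 0.0994; -0.0045 0.1013; -0.0015 0.1011; 0.0015 0.1005; 0.0045 0.1000; 0.0075 0.0996; 0.0105 0.0991; 0.0135 0.0982; 0.0165 0.0913; 0.0195 0.0843; t5.47 eef [ 0.5701 -0.0153  0.1326] ydeg -14.07 zaxis [-0.001  0.    -1.   ] F [-0.7 -0.4 -0.3] w 0.0856 gf 0.0
turn frac -0.0004
 shift after turn [-0.0008  0.0035  0.2729]
 shift now [-0.0008  0.0035  0.2729]
```

View pics/w4.png

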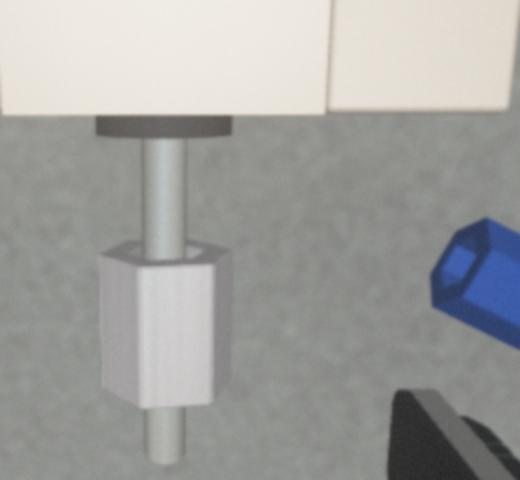

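The sleeve now hangs rolled about 20°, with a flat nearly on top, and has not moved along the shaft. I'll measure where the fingertips really stand at about 40 mm opening, here in the air.

Emit:
{"op": "apply_moves", "data": {
  "steps": [
    [[0, 0, 0], [0, 0, 0], 0.5],
    [[0, 0, 0], [0, 0, 0], 0.5],
    [[0, 0, 0], [0, 0, 0], 0.5],
    [[0, 0, 0], [0, 0, 0], 0.5],
    [[0, 0, 0], [0, 0, 0], 0.5],
    [[0, 0, 0], [0, 0, 0], 0.5],
    [[0, 0, 0], [0, 0, 0], 0.5],
    [[0, 0, 0], [0, 0, 0], 0.5]
  ]
}}

```text
clock: 6.13
eef_pos: [0.5705, -0.0154, 0.1333]
tool_rot: [0.788, 0.615, 0.0, 0.0]
ft_force: [-0.1, 0.1, -0.4]
grip_width: 0.0427
grasp_force: 0.0
```

```bash
python3 - <<'E'
from h import *
o=bot.get_obs();R=Ro.from_quat(o['tool_rot']).as_matrix()
for n in ('wrist','scene'):
    c,p,d=grab(n);W=pts(c,d);T=(W-o['eef_pos'])@R
    dark=(p.max(-1)<110)&(d>0)
    s=dark&(abs(T[...,0])<.03)&(abs(T[...,1])<.06)&(T[...,2]>-.03)&(T[...,2]<.03)
    t=T[s];print(n,s.sum(),'tool z pct',np.percentile(t[:,2],[50,90,98,100]).round(4))
    for a in np.arange(-.03,.03,.005):
        k=(t[:,2]>=a)&(t[:,2]<a+.005)
        if k.sum()>3: 
            y=t[k,1];print('z %.3f n%d'%(a,k.sum()),'y- %s y+ %s'%(np.percentile(y[y<0],[2,98]).round(4) if (y<0).any() else '',np.percentile(y[y>0],[2,98]).round(4) if (y>0).any() else ''),'x',np.percentile(t[k,0],[2,98]).round(4))
delta([*m2w(.0008,-.1365),.078],-14,o)
E
```

```text
wrist 1365 tool z pct [-0.0229 -0.015  -0.0121 -0.0101]
z -0.030 n500 y- [-0.0343 -0.021 ] y+ [0.0214 0.0347] x [-0.0105  0.0108]
z -0.025 n417 y- [-0.0343 -0.021 ] y+ [0.0215 0.0348] x [-0.0102  0.0107]
z -0.020 n311 y- [-0.033  -0.0209] y+ [0.0215 0.0333] x [-0.0104  0.0107]
z -0.015 n137 y- [-0.0213 -0.021 ] y+ [0.0215 0.0219] x [-0.01    0.0099]
scene 2 tool z pct [-0.0146 -0.0124 -0.0119 -0.0118]
t6.13 eef [ 0.5705 -0.0154  0.1333] ydeg -14.08 zaxis [ 0. -0. -1.] F [-0.1  0.1 -0.4] w 0.0427 gf 0.0
turn frac -0.0004
 shift after turn [-0.001   0.0017  0.2766]
 shift now [-0.001   0.0017  0.2766]
```

```bash
python3 - <<'E'
from h import *
o=bot.get_obs();R=Ro.from_quat(o['tool_rot']).as_matrix()
for n in ('wrist','scene'):
    c,p,d=grab(n);W=pts(c,d);T=(W-o['eef_pos'])@R
    s=(d>0)&(abs(T[...,0])<.03)&(abs(T[...,1])<.06)&(T[...,2]>-.03)&(T[...,2]<.04)
    t=T[s]
    for a in np.arange(-.03,.04,.005):
        k=(t[:,2]>=a)&(t[:,2]<a+.005)
        if k.sum()>3: 
            y=t[k,1];print(n,'z %.3f n%d'%(a,k.sum()),'y- %s y+ %s'%(np.percentile(y[y<0],[2,98]).round(4) if (y<0).any() else '',np.percentile(y[y>0],[2,98]).round(4) if (y>0).any() else ''),'x',np.percentile(t[k,0],[2,98]).round(4))
    if n=='scene':
        im=cv2.resize(p[200:340,200:380],(720,560),interpolation=cv2.INTER_CUBIC);cv2.imwrite('pics/s5.png',im[...,::-1])
E
```

```text
wrist z -0.030 n625 y- [-0.0343 -0.021 ] y+ [0.0214 0.0347] x [-0.0105  0.0108]
wrist z -0.025 n548 y- [-0.0342 -0.021 ] y+ [0.0214 0.0345] x [-0.0101  0.0109]
wrist z -0.020 n425 y- [-0.0329 -0.0209] y+ [0.0214 0.0333] x [-0.0102  0.0109]
wrist z -0.015 n166 y- [-0.027 -0.021] y+ [0.0214 0.0275] x [-0.0102  0.0104]
wrist z -0.010 n4 y- [-0.0213 -0.0212] y+ [0.0217 0.0219] x [-0.003   0.0061]
wrist z 0.030 n2782 y- [-0.0088 -0.0004] y+ [0.0001 0.0126] x [-0.0192  0.019 ]
wrist z 0.035 n975 y- [-0.0133 -0.003 ] y+ [0.0012 0.0151] x [-0.0191  0.0196]
scene z 0.030 n63 y- [-0.0071 -0.0004] y+ [0.0007 0.012 ] x [-0.0146  0.0184]
scene z 0.035 n108 y- [-0.0119 -0.0004] y+ [0.0046 0.0145] x [-0.0193  0.0186]
```

View pics/s5.png

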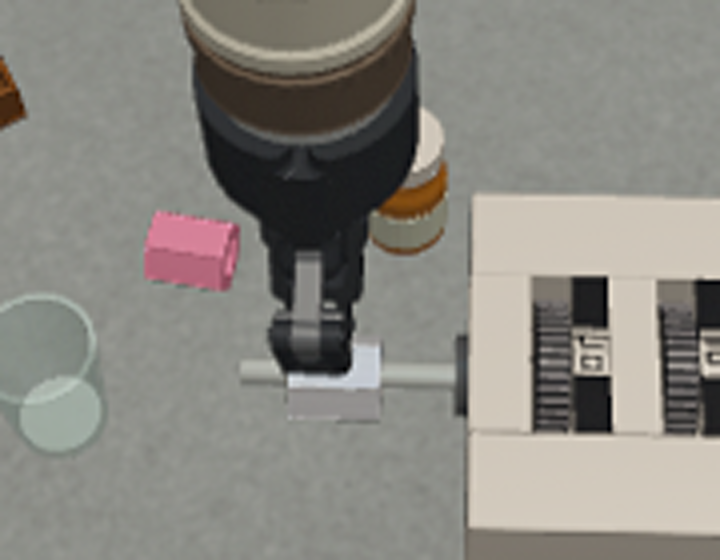

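Both views put the fingertips about 10 mm behind the reported TCP at this opening. That explains the pinch on the upper bevel. I'll grasp with the TCP at about 0.060.

Emit:
{"op": "apply_moves", "data": {
  "steps": [
    [[0, 0.002, 0], [0, 0, 0], 1],
    [[0, 0, 0], [0, 0, 0], 1],
    [[0, 0, 0], [0, 0, 0], 1],
    [[0, 0, 0], [0, 0, 0], 1],
    [[0, 0, 0], [0, 0, 0], 1],
    [[0, 0, 0.12], [0, 0, 0], 1],
    [[0, 0, 0.12], [0, 0, 0], 1],
    [[0, 0, 0.126], [0, 0, 0], 1]
  ]
}}

```text
clock: 7.0
eef_pos: [0.5717, -0.0155, 0.0602]
tool_rot: [0.788, 0.615, 0.001, 0.001]
ft_force: [0.7, -0.4, 0.3]
grip_width: 0.0856
grasp_force: 0.0
```

Emit:
{"op": "apply_moves", "data": {
  "steps": [
    [[0, 0, 0], [0, 0, 0], 1],
    [[0, 0, 0], [0, 0, 0], 0],
    [[0, 0, 0], [0, 0, 0], 0],
    [[0, 0, 0], [0, 0, 0], 0],
    [[0, 0, 0], [0, 0, 0], 0],
    [[0, 0, 0], [0, 0, 0], 0],
    [[0, 0, 0], [0, 0, 0], 0],
    [[0, 0, 0], [0, 0, 0], 0]
  ]
}}

```text
clock: 7.67
eef_pos: [0.5717, -0.0153, 0.062]
tool_rot: [0.788, 0.615, 0.001, 0.001]
ft_force: [-2.3, 0.8, 5.8]
grip_width: 0.0364
grasp_force: 59.5
```

```bash
python3 - <<'E'
from h import *
delta([*m2w(.0008,-.1365-.071),.063],-14)
E
```

```text
t7.67 eef [ 0.5717 -0.0153  0.062 ] ydeg -14.07 zaxis [ 0.003  0.    -1.   ] F [-2.3  0.8  5.8] w 0.0364 gf 59.5
turn frac -0.0004
 shift after turn [-0.3576 -0.0044 -0.0054]
 shift now [-0.3576 -0.004  -0.0054]
```

Emit:
{"op": "apply_moves", "data": {
  "steps": [
    [[0, 0, -0.008], [0, 0, 0], 0],
    [[0, 0, -0.008], [0, 0, 0], 0],
    [[0, 0, -0.004], [0, 0, 0], 0],
    [[0, 0, 0], [0, 0, 0], 0],
    [[-0.02, 0, 0], [0, 0, 0], 0],
    [[-0.03, 0, 0], [0, 0, 0], 0],
    [[-0.03, 0, 0], [0, 0, 0], 0],
    [[0, 0, 0], [0, 0, 0], 0]
  ]
}}

```text
clock: 8.33
eef_pos: [0.5664, -0.0324, 0.0639]
tool_rot: [0.789, 0.615, -0.0, -0.0]
ft_force: [0.2, 0.3, -0.6]
grip_width: 0.0361
grasp_force: 59.9
```

```bash
python3 - <<'E'
from h import *
c,p,d=grab('wrist');cv2.imwrite('pics/w6.png',p[...,::-1])
delta([*m2w(.0008,-.1365-.071),.063],-14)
W=pts(c,d);M=w2m(W);z=W[...,2];ok=d>0
s=ok&(z>.06)&(z<.125)&(M[...,1]<-.09)&(M[...,1]>-.2)&(abs(M[...,0])<.03)
m=M[s];zz=z[s]
for b in (-.165,-.155,-.145,-.135):
    print('\ny',b)
    for a in np.arange(-.021,.021,.003):
        j=(abs(m[:,1]-b)<.005)&(m[:,0]>=a)&(m[:,0]<a+.003)
        if j.sum()>3: print('%.4f %.4f'%(a+.0015,np.median(zz[j])),end='; ')
E
```

```text
t8.38 eef [ 0.5666 -0.0318  0.0639] ydeg -14.16 zaxis [-0.001 -0.    -1.   ] F [ 0.1  0.7 -0. ] w 0.0362 gf 59.9
turn frac -0.0009
 shift after turn [-0.2713  0.0006  0.0047]
 shift now [-0.2713  0.0013  0.0047]

y -0.165
-0.0195 0.1108; -0.0165 0.0924; -0.0135 0.0943; -0.0105 0.0983; -0.0075 0.1021; -0.0045 0.1029; -0.0015 0.1024; 0.0015 0.1021; 0.0045 0.1017; 0.0075 0.1014; 0.0105 0.1009; 0.0135 0.0992; 0.0165 0.0919; 0.0195 0.1030; 
y -0.155
-0.0195 0.1115; -0.0165 0.0989; -0.0135 0.0941; -0.0105 0.0982; -0.0075 0.1022; -0.0045 0.1029; -0.0015 0.1025; 0.0015 0.1021; 0.0045 0.1017; 0.0075 0.1013; 0.0105 0.1009; 0.0135 0.0994; 0.0165 0.0919; 0.0195 0.1069; 
y -0.145
-0.0195 0.1104; -0.0165 0.0968; -0.0135 0.0942; -0.0105 0.0983; -0.0075 0.1020; -0.0045 0.1029; -0.0015 0.1025; 0.0015 0.1021; 0.0045 0.1018; 0.0075 0.1012; 0.0105 0.1009; 0.0135 0.0993; 0.0165 0.0921; 0.0195 0.1042; 
y -0.135
-0.0195 0.0876; -0.0165 0.0896; -0.0135 0.0923; -0.0105 0.0938; -0.0075 0.0956; -0.0045 0.0996; -0.0015 0.0995; 0.0015 0.0981; 0.0045 0.0985; 0.0075 0.0978; 0.0105 0.0958; 0.0135 0.0947; 0.0165 0.0893; 0.0195 0.0855;
```

The sleeve slides with the gripper and the forces stay low. I'll carry on off the tip and lift.

Emit:
{"op": "apply_moves", "data": {
  "steps": [
    [[-0.05, 0, 0], [0, 0, 0], 0],
    [[-0.06, 0, 0], [0, 0, 0], 0],
    [[-0.06, 0, 0], [0, 0, 0], 0],
    [[-0.06, 0, 0], [0, 0, 0], 0],
    [[-0.04, 0, 0], [0, 0, 0], 0],
    [[0, 0, 0], [0, 0, 0], 0],
    [[0, 0, -0.08], [0, 0, 0], 0],
    [[0, 0, -0.12], [0, 0, 0], 0]
  ]
}}

```text
clock: 9.05
eef_pos: [0.5514, -0.0833, 0.1019]
tool_rot: [0.789, 0.615, -0.002, -0.002]
ft_force: [1.0, 0.2, -1.2]
grip_width: 0.0363
grasp_force: 60.1
```

Emit:
{"op": "apply_moves", "data": {
  "steps": [
    [[0, 0, -0.12], [0, 0, 0], 0],
    [[0, 0, -0.12], [0, 0, 0], 0],
    [[0, 0, -0.1], [0, 0, 0], 0],
    [[0, 0, 0], [0, 0, -0.039], 0],
    [[0, 0, 0], [0, 0, -0.039], 0],
    [[0, 0, 0], [0, 0, -0.038], 0],
    [[0, 0, 0], [0, 0, 0], 0],
    [[0, 0, 0], [0, 0, 0], 0]
  ]
}}

```text
clock: 9.72
eef_pos: [0.5538, -0.0832, 0.1721]
tool_rot: [0.665, 0.747, 0.0, -0.0]
ft_force: [-0.2, -1.1, -0.7]
grip_width: 0.0363
grasp_force: 60.1
```

```bash
python3 - <<'E'
from h import *
D=np.load('scene.npz');W=D['W'];z=W[...,2];t=(D['d']>0)&(z>.019)&(z<.04)&(W[...,1]<-.24)&(W[...,1]>-.44)&(W[...,0]>.4)&(W[...,0]<.62)
print(' tray',cv2.minAreaRect(W[t][:,:2].astype(np.float32)*1000))
delta([.508,-.336,.17],6.8)
c,p,d=grab('wrist');W=pts(c,d);o=bot.get_obs();R=Ro.from_quat(o['tool_rot']).as_matrix();T=(W-o['eef_pos'])@R
s=(d>0)&(abs(T[...,1])<.015)&(abs(T[...,0])<.04)&(T[...,2]<.02)&(T[...,2]>-.06);print('held pts',s.sum(),np.percentile(T[s],[2,50,98],axis=0).round(4))
E
```

```text
tray ((507.69891357421875, -337.1114501953125), (172.56271362304688, 131.6587677001953), 6.514597415924072)
t9.72 eef [ 0.5538 -0.0832  0.1721] ydeg 6.64 zaxis [-0.  0. -1.] F [-0.2 -1.1 -0.7] w 0.0363 gf 60.1
turn frac -0.0009
 shift after turn [-1.2279 -0.377   0.01  ]
 shift now [-1.2289 -0.3735  0.01  ]
held pts 10575 [[-0.0192 -0.0142 -0.0397]
 [ 0.0056 -0.0001 -0.0372]
 [ 0.0193  0.0141 -0.0106]]
```

Emit:
{"op": "apply_moves", "data": {
  "steps": [
    [[-0.175, -0.053, 0], [0, 0, 0], 0],
    [[-0.175, -0.053, 0], [0, 0, 0], 0],
    [[-0.175, -0.053, 0], [0, 0, 0], 0],
    [[-0.175, -0.053, 0], [0, 0, 0], 0],
    [[-0.175, -0.053, 0], [0, 0, 0], 0],
    [[-0.175, -0.053, 0], [0, 0, 0], 0],
    [[-0.175, -0.055, 0], [0, 0, 0], 0],
    [[0, 0, 0], [0, 0, 0], 0]
  ]
}}

```text
clock: 10.43
eef_pos: [0.507, -0.342, 0.1716]
tool_rot: [0.668, 0.745, -0.001, 0.001]
ft_force: [0.9, 1.0, -0.1]
grip_width: 0.0365
grasp_force: 60.1
```

Emit:
{"op": "apply_moves", "data": {
  "steps": [
    [[0, 0, 0.15], [0, 0, 0], 0],
    [[0, 0, 0.15], [0, 0, 0], 0],
    [[0, 0, 0.15], [0, 0, 0], 0],
    [[0, 0, 0.15], [0, 0, 0], 0],
    [[0, 0, 0.08], [0, 0, 0], 0],
    [[0, 0, 0.04], [0, 0, 0], 0],
    [[0, 0, 0.02], [0, 0, 0], 0],
    [[0, 0, 0], [0, 0, 0], 0]
  ]
}}

```text
clock: 11.1
eef_pos: [0.5088, -0.3353, 0.0237]
tool_rot: [0.664, 0.748, -0.0, -0.0]
ft_force: [0.3, -0.3, 0.0]
grip_width: 0.0363
grasp_force: 60.1
```

```bash
python3 - <<'E'
from h import *
delta([.508,-.336,.004],6.8)
E
```

```text
t11.10 eef [ 0.5088 -0.3353  0.0237] ydeg 6.76 zaxis [-0.001  0.    -1.   ] F [ 0.3 -0.3  0. ] w 0.0363 gf 60.1
turn frac -0.0002
 shift after turn [-0.0033 -0.0043  0.0986]
 shift now [-0.0033 -0.0043  0.0986]
```

Emit:
{"op": "apply_moves", "data": {
  "steps": [
    [[0, 0, 0.02], [0, 0, 0], 0],
    [[0, 0, 0.02], [0, 0, 0], 0],
    [[0, 0, 0.02], [0, 0, 0], 0],
    [[0, 0, 0.01], [0, 0, 0], 0],
    [[0, 0, 0.01], [0, 0, 0], 0],
    [[0, 0, 0], [0, 0, 0], 0],
    [[0, 0, 0], [0, 0, 0], 0],
    [[0, 0, 0], [0, 0, 0], 0]
  ]
}}

```text
clock: 11.77
eef_pos: [0.5089, -0.3355, 0.0083]
tool_rot: [0.664, 0.748, 0.0, 0.0]
ft_force: [0.0, 0.5, -0.3]
grip_width: 0.0362
grasp_force: 60.1
```

Emit:
{"op": "apply_moves", "data": {
  "steps": [
    [[0, 0, 0.008], [0, 0, 0], 0],
    [[0, 0, 0.008], [0, 0, 0], 0],
    [[0, 0, 0.006], [0, 0, 0], 0],
    [[0, 0, 0], [0, 0, 0], 0],
    [[0, 0, 0], [0, 0, 0], 0],
    [[0, 0, 0], [0, 0, 0], 0],
    [[0, 0, 0], [0, 0, 0], 0],
    [[0, 0, 0], [0, 0, 0], 0]
  ]
}}

```text
clock: 12.43
eef_pos: [0.5088, -0.3355, 0.0038]
tool_rot: [0.664, 0.748, 0.0, 0.0]
ft_force: [0.0, 0.9, -0.3]
grip_width: 0.036
grasp_force: 60.1
```

Emit:
{"op": "apply_moves", "data": {
  "steps": [
    [[0, 0, 0.006], [0, 0, 0], 0],
    [[0, 0, 0.006], [0, 0, 0], 0],
    [[0, 0, 0], [0, 0, 0], 0],
    [[0, 0, 0], [0, 0, 0], 0],
    [[0, 0, 0], [0, 0, 0], 0],
    [[0, 0, 0], [0, 0, 0], 0],
    [[0, 0, 0], [0, 0, 0], 0],
    [[0, 0, 0], [0, 0, 0], 0]
  ]
}}

```text
clock: 13.1
eef_pos: [0.509, -0.3356, 0.0023]
tool_rot: [0.664, 0.748, 0.0, 0.0]
ft_force: [-0.6, 0.3, 5.5]
grip_width: 0.0362
grasp_force: 60.8
```

It has touched the floor at 5 N. Release and lift.

Emit:
{"op": "apply_moves", "data": {
  "steps": [
    [[0, 0, 0], [0, 0, 0], 0.8],
    [[0, 0, 0], [0, 0, 0], 0.8],
    [[0, 0, 0], [0, 0, 0], 0.8],
    [[0, 0, 0], [0, 0, 0], 0.8],
    [[0, 0, 0], [0, 0, 0], 0.8],
    [[0, 0, -0.05], [0, 0, 0], 0.8],
    [[0, 0, -0.1], [0, 0, 0], 0.8],
    [[0, 0, -0.15], [0, 0, 0], 0.8]
  ]
}}

```text
clock: 13.77
eef_pos: [0.5067, -0.3341, 0.0595]
tool_rot: [0.664, 0.748, -0.0, -0.003]
ft_force: [-0.0, -0.9, 0.8]
grip_width: 0.0687
grasp_force: 0.0
```

Emit:
{"op": "apply_moves", "data": {
  "steps": [
    [[0, 0, -0.15], [0, 0, 0], 0],
    [[0, 0, -0.15], [0, 0, 0], 0],
    [[0, 0, -0.15], [0, 0, 0], 0],
    [[0, 0, -0.15], [0, 0, 0], 0],
    [[0, 0, -0.15], [0, 0, 0], 0],
    [[0, 0, -0.1], [0, 0, 0], 0],
    [[0, 0, 0], [0, 0, 0], 0],
    [[0, 0, 0], [0, 0, 0], 0]
  ]
}}

```text
clock: 14.43
eef_pos: [0.5096, -0.3359, 0.2337]
tool_rot: [0.664, 0.748, 0.0, 0.002]
ft_force: [0.1, 0.4, -1.5]
grip_width: 0.0005
grasp_force: 0.0
```

```bash
python3 - <<'E'
from h import *
c,p,d=grab('scene');W=pts(c,d);z=W[...,2]
s=(d>0)&(z>.028)&(z<.06)&(abs(W[...,0]-.508)<.06)&(abs(W[...,1]+.336)<.05);print('sleeve in tray',s.sum(),W[s].mean(0),z[s].max())
o=bot.get_obs();R=Ro.from_quat(o['tool_rot']).as_matrix()
for n in('wrist','scene'):
    if n=='wrist': c,p,d=grab('wrist');W=pts(c,d)
    T=(W-o['eef_pos'])@R
    s=(d>0)&(abs(T[...,0])<.03)&(abs(T[...,1])<.05)&(T[...,2]>-.05)&(T[...,2]<.04);t=T[s]
    for a in np.arange(-.03,.03,.004):
        k=(t[:,2]>=a)&(t[:,2]<a+.004)
        if k.sum()>2: print(n,'%.3f n%d'%(a,k.sum()),np.percentile(t[k],[3,97],axis=0)[:,:2].round(4).tolist())
print(m2w(0,-.0435))
delta([*m2w(-.0,-.1),.25],-14+0)
E
```

```text
sleeve in tray 356 [ 0.51087434 -0.3355123   0.03615163] 0.04179364166361799
wrist -0.030 n338 [[0.006, -0.0129], [0.0108, 0.0129]]
wrist -0.026 n318 [[0.006, -0.0127], [0.0108, 0.0128]]
wrist -0.022 n273 [[0.0061, -0.0125], [0.0108, 0.0125]]
wrist -0.018 n204 [[0.006, -0.0113], [0.0109, 0.0115]]
wrist -0.014 n52 [[0.0099, -0.0056], [0.0107, 0.0061]]
scene -0.030 n338 [[0.006, -0.0129], [0.0108, 0.0129]]
scene -0.026 n318 [[0.006, -0.0127], [0.0108, 0.0128]]
scene -0.022 n273 [[0.0061, -0.0125], [0.0108, 0.0125]]
scene -0.018 n204 [[0.006, -0.0113], [0.0109, 0.0115]]
scene -0.014 n52 [[0.0099, -0.0056], [0.0107, 0.0061]]
[0.5924764  0.07479214]
t14.53 eef [ 0.5083 -0.3351  0.2306] ydeg 6.81 zaxis [-0.001  0.001 -1.   ] F [-0.6 -0.  -0.5] w -0.0000 gf 0.0
turn frac 0.1156
 shift after turn [ 1.8081 -0.0874 -0.0953]
 shift now [ 1.7212  0.5605 -0.0961]
```

The sleeve lies in the tray, with its centre about (0.511,-0.336) and its top near 38 mm. Fingers are shut. Now to the speed wheel, with tool x along mixer +y so the wrist camera looks at the window.

Emit:
{"op": "apply_moves", "data": {
  "steps": [
    [[0, 0, 0], [0, 0, 0.0385], 0],
    [[0, 0, 0], [0, 0, 0.0385], 0],
    [[0, 0, 0], [0, 0, 0.0386], 0],
    [[0.19, -0.0016, 0], [0, 0, 0], 0],
    [[0.19, -0.0016, 0], [0, 0, 0], 0],
    [[0.19, -0.0016, 0], [0, 0, 0], 0],
    [[0.19, -0.0016, 0], [0, 0, 0], 0],
    [[0.19, -0.0016, 0], [0, 0, 0], 0]
  ]
}}

```text
clock: 15.2
eef_pos: [0.5522, -0.1489, 0.2293]
tool_rot: [0.788, 0.615, -0.001, -0.002]
ft_force: [1.4, 0.3, -0.3]
grip_width: -0.0002
grasp_force: 0.0
```

Emit:
{"op": "apply_moves", "data": {
  "steps": [
    [[0.19, -0.0016, 0], [0, 0, 0], 0],
    [[0.19, -0.0016, 0], [0, 0, 0], 0],
    [[0.19, -0.0016, 0], [0, 0, 0], 0],
    [[0.19, -0.0016, 0], [0, 0, 0], 0],
    [[0.19, -0.0016, 0], [0, 0, 0], 0],
    [[0.19, -0.0016, 0], [0, 0, 0], 0],
    [[0, 0, 0.15], [0, 0, 0], 0],
    [[0, 0, 0.15], [0, 0, 0], 0]
  ]
}}

```text
clock: 15.87
eef_pos: [0.6074, 0.0741, 0.1706]
tool_rot: [0.787, 0.618, 0.001, 0.001]
ft_force: [0.4, 0.4, -0.6]
grip_width: 0.0003
grasp_force: 0.0
```

```bash
python3 - <<'E'
from h import *
for i in range(3): c,p,d=grab('wrist')
W=pts(c,d);M=w2m(W);z=W[...,2];ok=d>0
w=ok&(z>.1135)&(z<.127)&(abs(M[...,0])<.05)&(abs(M[...,1])<.08)
k,l,st,ce=cv2.connectedComponentsWithStats(w.astype(np.uint8))
for i in range(1,k):
    if st[i,4]>50: q=M[l==i];print(' wheel',st[i],np.percentile(q,2,0),np.percentile(q,98,0),np.percentile(z[l==i],99))
# rectified view of the mixer top: rows = +x up, cols = +y left, 5 px/mm, plane z=.11
f=240/np.tan(np.radians(c['fov_y'])/2);K=np.array([[f,0,c['cx']],[0,f,c['cy']],[0,0,1]])
src=[];dst=[]
for x,y in [(-.03,-.06),(.03,-.06),(.03,.04),(-.03,.04)]:
    src.append([*m2w(x,y),.1125]);dst.append([(.04-y)*8000,(.03-x)*8000])
uv=cv2.projectPoints(np.array(src),np.array(c['rvec'],float),np.array(c['tvec'],float),K,None)[0][:,0]
H=cv2.getPerspectiveTransform(uv.astype(np.float32),np.array(dst,np.float32))
cv2.imwrite('pics/w7.png',cv2.warpPerspective(p,H,(800,480),flags=cv2.INTER_CUBIC)[...,::-1])
delta([*m2w(.014,-.0435),.12],-14)
E
```

```text
wheel [ 269  144   78   28 2040] [-0.01836845  0.00450013] [0.01981626 0.01811392] 0.12127859730673624
 wheel [ 272  242   73   28 1750] [-0.0175596  -0.04940262] [ 0.01952371 -0.03572562] 0.12120055374747656
t16.02 eef [0.6031 0.0709 0.167 ] ydeg -13.97 zaxis [-0.01  -0.001 -1.   ] F [ 1.1  0.1 -0.2] w 0.0004 gf 0.0
turn frac 0.0002
 shift after turn [0.0067 0.016  0.2348]
 shift now [0.0067 0.016  0.2348]
```

View pics/w7.png

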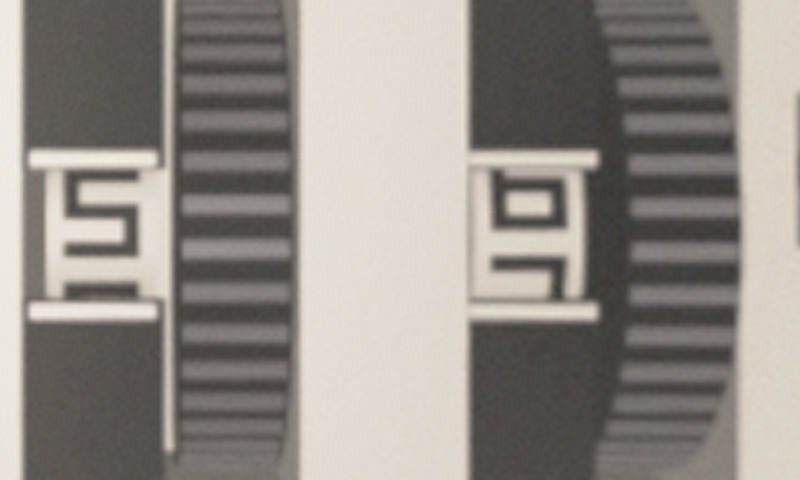

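The picture is clear. The speed window holds the lower half of a 6 (bottom at row 228) and the top of a 7 (row 258), with the window centre at row 235. That makes the angle about 6.43 digits, or 4.04 rad. It has to fall by about 2.78 rad, which is 95 mm of rim towards the front. The timer shows about 5.

Emit:
{"op": "apply_moves", "data": {
  "steps": [
    [[0.0067, 0.016, 0.1], [0, 0, 0], 0],
    [[0, 0, 0.1], [0, 0, 0], 0],
    [[0, 0, 0.04], [0, 0, 0], 0],
    [[0, 0, 0.02], [0, 0, 0], 0],
    [[0, 0, 0.015], [0, 0, 0], 0],
    [[0, 0, 0], [0, 0, 0], 0],
    [[0, 0, 0], [0, 0, 0], 0],
    [[0, 0, 0], [0, 0, 0], 0]
  ]
}}

```text
clock: 16.68
eef_pos: [0.6107, 0.0715, 0.1177]
tool_rot: [0.788, 0.616, 0.001, 0.001]
ft_force: [-0.2, -0.5, -0.2]
grip_width: -0.0
grasp_force: 0.0
```

Emit:
{"op": "apply_moves", "data": {
  "steps": [
    [[0, -0.01, 0.02], [0, 0, 0], 0],
    [[0, -0.01, 0.01], [0, 0, 0], 0],
    [[0, 0, 0.01], [0, 0, 0], 0],
    [[0, 0, 0.01], [0, 0, 0], 0],
    [[0, 0, 0], [0, 0, 0], 0],
    [[0, 0, 0], [0, 0, 0], 0],
    [[0, 0, 0], [0, 0, 0], 0],
    [[0, 0, 0], [0, 0, 0], 0]
  ]
}}

```text
clock: 17.35
eef_pos: [0.609, 0.072, 0.1091]
tool_rot: [0.788, 0.615, 0.003, 0.003]
ft_force: [3.0, -2.3, 7.5]
grip_width: 0.0001
grasp_force: 4.0
```

Contact at 7.5 N. First stroke towards the front.

Emit:
{"op": "apply_moves", "data": {
  "steps": [
    [[0, -0.01, 0.003], [0, 0, 0], 0],
    [[0, -0.02, 0], [0, 0, 0], 0],
    [[0, -0.02, 0], [0, 0, 0], 0],
    [[0, -0.02, 0], [0, 0, 0], 0],
    [[0, -0.02, 0], [0, 0, 0], 0],
    [[0, -0.02, 0], [0, 0, 0], 0],
    [[0, -0.02, 0], [0, 0, 0], 0],
    [[0, -0.015, 0], [0, 0, 0], 0]
  ]
}}

```text
clock: 18.02
eef_pos: [0.5801, 0.0792, 0.1098]
tool_rot: [0.788, 0.615, 0.003, 0.002]
ft_force: [-2.2, -1.3, 11.4]
grip_width: 0.0004
grasp_force: 5.7
```

```bash
cat >> h.py <<'E'
def rect(c,p,y0,y1,x0=-.014,x1=.014,s=2000):
    f=240/np.tan(np.radians(c['fov_y'])/2);K=np.array([[f,0,c['cx']],[0,f,c['cy']],[0,0,1]])
    src=[[*m2w(x,y),.1085] for x,y in [(x0,y0),(x1,y0),(x1,y1),(x0,y1)]]
    dst=[[(y1-y)*s,(x1-x)*s] for x,y in [(x0,y0),(x1,y0),(x1,y1),(x0,y1)]]
    uv=cv2.projectPoints(np.array(src),np.array(c['rvec'],float),np.array(c['tvec'],float),K,None)[0][:,0]
    H=cv2.getPerspectiveTransform(uv.astype(np.float32),np.array(dst,np.float32))
    return cv2.warpPerspective(p,H,(int((y1-y0)*s),int((x1-x0)*s)),flags=cv2.INTER_AREA)
def show(n='wrist',k=1,s=1000,y0=-.038,y1=-.018):
    for i in range(k): c,p,d=grab(n)
    g=rect(c,p,y0,y1,s=s)[...,1]
    for i,r in enumerate(g): print('%5.1f '%(14-i*1000/s-.5),''.join(' .:-=+*#%@'[min(9,int(9-v/25.6))]*2 for v in r))
E
python3 - <<'E'
from h import *
delta([*m2w(.0167,-.0435),.12],-14)
show()
E
```

```text
t18.02 eef [0.5801 0.0792 0.1098] ydeg -14.03 zaxis [ 0.008 -0.    -1.   ] F [-2.2 -1.3 11.4] w 0.0004 gf 5.7
turn frac -0.0002
 shift after turn [-0.0063  0.149  -0.0501]
 shift now [-0.0062  0.149  -0.0501]
 13.5    ..************************************
 12.5    ..************************************
 11.5    ..++**********************************
 10.5    ..::::::::::::::::::::::::::::::::==**
  9.5      ..                            ..--**
  8.5      --------------------------------++**
  7.5      ::::--==================::::********
  6.5      ....==******************....++******
  5.5      ..  --**++--------------....==******
  4.5      ..  ::**==........  ..  ....==******
  3.5      ..  ::**==..  ..............--******
  2.5      ..  ::**++==============::  --******
  1.5      ..  ::******************--  --******
  0.5      ..  ................==**::  --******
 -0.5      ..                  ==**::  --******
 -1.5      ..    ......  ......==**::  --****##
 -2.5      ..  ::++++++++++++++****::  --******
 -3.5      ..  ::**++++++**++++++**::..--******
 -4.5      ..  ........................--******
 -5.5    ....            ....  ........==******
 -6.5    ..............................==******
 -7.5      ....--==================....++******
 -8.5    ..::::--==================::::====++**
 -9.5      ..  ..    ..    ..  ............--**
-10.5      ................................==**
-11.5    ..++++++++++++++++++++++++++++++++****
-12.5    ..************************************
-13.5    ..++**********************************
```

It now reads 5.1 digits, so the wheel turned 0.83 rad with no net slip. Lift, return and repeat.

Emit:
{"op": "apply_moves", "data": {
  "steps": [
    [[0, 0, -0.06], [0, 0, 0], 0],
    [[-0.005, 0.145, 0], [0, 0, 0], 0],
    [[0, 0, 0], [0, 0, 0], 0],
    [[0, 0, 0.03], [0, 0, 0], 0],
    [[0, 0, 0.015], [0, 0, 0], 0],
    [[0, 0, 0.015], [0, 0, 0], 0],
    [[0, 0, 0], [0, 0, 0], 0],
    [[0, 0, 0], [0, 0, 0], 0]
  ]
}}

```text
clock: 18.73
eef_pos: [0.6091, 0.0709, 0.1088]
tool_rot: [0.788, 0.615, 0.003, 0.003]
ft_force: [3.8, -3.3, 10.5]
grip_width: -0.0002
grasp_force: 5.6
```

Emit:
{"op": "apply_moves", "data": {
  "steps": [
    [[0, -0.01, 0], [0, 0, 0], 0],
    [[0, -0.02, 0], [0, 0, 0], 0],
    [[0, -0.02, 0], [0, 0, 0], 0],
    [[0, -0.02, 0], [0, 0, 0], 0],
    [[0, -0.02, 0], [0, 0, 0], 0],
    [[0, -0.02, 0], [0, 0, 0], 0],
    [[0, -0.02, 0], [0, 0, 0], 0],
    [[0, -0.015, 0], [0, 0, 0], 0]
  ]
}}

```text
clock: 19.4
eef_pos: [0.5788, 0.0785, 0.1094]
tool_rot: [0.788, 0.616, 0.002, 0.002]
ft_force: [-2.9, -0.9, 12.2]
grip_width: 0.0
grasp_force: 6.5
```

```bash
python3 - <<'E'
from h import *
delta([*m2w(.0167,-.0435),.12],-14)
show()
E
```

```text
t19.40 eef [0.5788 0.0785 0.1094] ydeg -14.01 zaxis [ 0.006 -0.    -1.   ] F [-2.9 -0.9 12.2] w 0.0000 gf 6.5
turn frac -0.0001
 shift after turn [-0.0012  0.1546 -0.0521]
 shift now [-0.0012  0.1546 -0.0521]
 13.5    ..**********************************##
 12.5    ..********************************####
 11.5    ..++**********************************
 10.5    ..::::::::::::::::::::::::::::::::==**
  9.5    ....                            ..==**
  8.5    ..--------------------------------++**
  7.5    ..::::::::......::..::**++::::++****##
  6.5    ......................++**....++##****
  5.5    ....  ::==============****::..++######
  4.5    ....  --******************::..==****##
  3.5    ....  ..::::::::::::::::::..  --######
  2.5    ....                      ..  --**####
  1.5    ....                          --**####
  0.5    ....    ....          ......  --******
 -0.5    ....  ::++==          ==++::  --****##
 -1.5    ....  ::**==          ==**::  --######
 -2.5    ....  ::**==          ==**::  --****##
 -3.5    ....  ::**==          ==**::  --##**##
 -4.5    ....  ::**++==========++**::  ==**####
 -5.5      ..  ::******************::..==######
 -6.5    ....  ..::::::::::::::++**....==######
 -7.5      ....................++**....++######
 -8.5    ..::::....::::..::::::====::::====++**
 -9.5      ..          ....................==**
-10.5      ................................==##
-11.5    ..++++++++++++++++++**++++************
-12.5    ..++********************************##
-13.5    ..**********************************##
```

Now 3.64 digits (2.29 rad), with 1.03 rad left. One more similar stroke.

Emit:
{"op": "apply_moves", "data": {
  "steps": [
    [[0, 0, -0.06], [0, 0, 0], 0],
    [[0, 0.145, 0], [0, 0, 0], 0],
    [[0, 0, 0], [0, 0, 0], 0],
    [[0, 0, 0.03], [0, 0, 0], 0],
    [[0, 0, 0.015], [0, 0, 0], 0],
    [[0, 0, 0.015], [0, 0, 0], 0],
    [[0, 0, 0], [0, 0, 0], 0],
    [[0, 0, 0], [0, 0, 0], 0]
  ]
}}

```text
clock: 20.12
eef_pos: [0.609, 0.0709, 0.1088]
tool_rot: [0.788, 0.615, 0.003, 0.003]
ft_force: [4.4, -2.7, 11.5]
grip_width: 0.0
grasp_force: 6.1
```

Emit:
{"op": "apply_moves", "data": {
  "steps": [
    [[0, -0.01, 0], [0, 0, 0], 0],
    [[0, -0.02, 0], [0, 0, 0], 0],
    [[0, -0.02, 0], [0, 0, 0], 0],
    [[0, -0.02, 0], [0, 0, 0], 0],
    [[0, -0.02, 0], [0, 0, 0], 0],
    [[0, -0.02, 0], [0, 0, 0], 0],
    [[0, -0.02, 0], [0, 0, 0], 0],
    [[0, -0.015, 0], [0, 0, 0], 0]
  ]
}}

```text
clock: 20.78
eef_pos: [0.5784, 0.0786, 0.1092]
tool_rot: [0.788, 0.616, 0.002, 0.002]
ft_force: [-2.9, -0.3, 12.7]
grip_width: 0.0002
grasp_force: 6.8
```

```bash
python3 - <<'E'
from h import *
delta([*m2w(.0167,-.0435),.12],-14)
show()
E
```

```text
t20.78 eef [0.5784 0.0786 0.1092] ydeg -14.01 zaxis [ 0.006  0.    -1.   ] F [-2.9 -0.3 12.7] w 0.0002 gf 6.8
turn frac -0.0000
 shift now [-0.0011  0.1569 -0.0529]
 13.5    ..************************************
 12.5    ..************************************
 11.5    ..++**********************************
 10.5    ..::::::::::::::::::::::::::::::::==**
  9.5    ....                ..            ==**
  8.5    ..--------------------------------++**
  7.5    ..::::==******************::::++******
  6.5    ......==******************....++##**##
  5.5      ..................::++**::..==****##
  4.5    ....    ..          ..++**::..==**####
  3.5    ....  ..::::::::..::::++**::  --**##**
  2.5    ....  ::******************::  --******
  1.5    ....  ::**++==========++++::  --****##
  0.5      ..  ::**==                  --**####
 -0.5      ..  ::**==                  --****##
 -1.5    ....  ::**++::::::::::::::..  --**####
 -2.5    ....  ::******************::  --**##**
 -3.5      ..  ..------------------....==****##
 -4.5      ..                    ....  ==**####
 -5.5      ..      ..      ........  ..==****##
 -6.5      ......................::....++**##**
 -7.5      ....==****************++....++##**##
 -8.5      ::::--==================::::====++##
 -9.5      ..    ..      ..................==**
-10.5      ........................::....::==##
-11.5    ..++++++++++++++****++++**++**++++**##
-12.5    ..++********************************##
-13.5    ..++**********************************
```

2 is in the window, centred about 2.2 mm high (about 1.35 rad). Another 3.4 mm of rim should centre it.

Emit:
{"op": "apply_moves", "data": {
  "steps": [
    [[0, -0.006, 0], [0, 0, 0], 0],
    [[0, -0.006, 0], [0, 0, 0], 0],
    [[0, -0.005, 0], [0, 0, 0], 0],
    [[0, 0, 0], [0, 0, 0], 0],
    [[0, 0, -0.03], [0, 0, 0], 0],
    [[0, 0, -0.1], [0, 0, 0], 0],
    [[0, 0, -0.1], [0, 0, 0], 0],
    [[0, 0, 0], [0, 0, 0], 0]
  ]
}}

```text
clock: 21.5
eef_pos: [0.5755, 0.0798, 0.1548]
tool_rot: [0.788, 0.616, 0.002, 0.001]
ft_force: [0.6, 0.5, 1.2]
grip_width: -0.0001
grasp_force: 0.0
```

```bash
python3 - <<'E'
from h import *
show(k=4)
c,p,d=grab('wrist');np.save('fin.npy',p)
f=rect(c,p,-.06,.04,-.03,.03,8000);cv2.imwrite('pics/fin.png',f[...,::-1])
delta([0,0,0])
E
```

```text
13.5    ..++**********************************
 12.5    ..++**********************************
 11.5    ..++++++++++==++++++++++++++++++++****
 10.5      ..    ..........................==**
  9.5      ....        ....................++**
  8.5    ..--------==--==========++----==++****
  7.5    ....................::++++....==******
  6.5    ....  ..  ............++**::..==******
  5.5    ....                ..::::....==******
  4.5    ....                          ==******
  3.5    ....                          --******
  2.5    ....  ..::..::::::::........  --******
  1.5    ....  ::++++++****++++**++::  --******
  0.5    ....  ::--============++**::  --******
 -0.5    ....        ..........==**::  --******
 -1.5    ....                  ==**::  --******
 -2.5    ....  ..::::::::::::::==**::  --******
 -3.5    ....  ::++******++++******::  ==******
 -4.5    ....  --**++======----====....==******
 -5.5    ....  --**--..............  ..==******
 -6.5    ......--**--..............  ..==******
 -7.5    ......==++==--------------....==******
 -8.5    ......::::::::::::::::::::....::::++**
 -9.5                                    ..==**
-10.5    ..------------------------------==****
-11.5    ..++**********************************
-12.5    ..++**********************************
-13.5    ..++**********************************
t21.75 eef [0.5731 0.0793 0.1501] ydeg -13.99 zaxis [-0.003 -0.    -1.   ] F [-0.1 -1.1 -0. ] w 0.0001 gf 0.0
 shift now [-1.0767 -2.6822  0.7592]
```

View pics/fin.png

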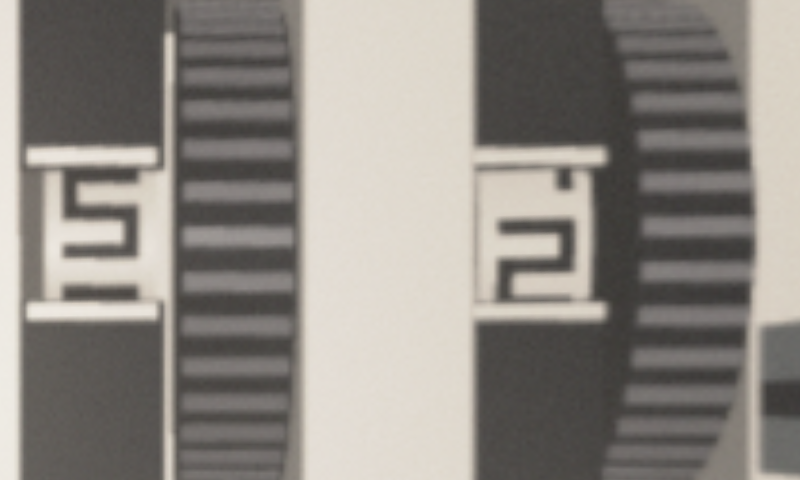

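The last nudge overshot because of tool lag: the 2's centre is 3.8 mm low, about 1.09 rad. The timer is unchanged. I need +0.165 rad, or 5.6 mm of rim towards +x, and will let the arm settle this time.

Emit:
{"op": "apply_moves", "data": {
  "steps": [
    [[0, 0.085, 0], [0, 0, 0], 0],
    [[0, 0, 0], [0, 0, 0], 0],
    [[0, 0, 0.1], [0, 0, 0], 0],
    [[0, 0, 0.08], [0, 0, 0], 0],
    [[0, 0, 0.025], [0, 0, 0], 0],
    [[0, 0, 0.018], [0, 0, 0], 0],
    [[0, 0, 0], [0, 0, 0], 0],
    [[0, 0, 0], [0, 0, 0], 0]
  ]
}}

```text
clock: 22.42
eef_pos: [0.5934, 0.0743, 0.1108]
tool_rot: [0.788, 0.615, 0.003, 0.003]
ft_force: [0.1, -2.5, 14.6]
grip_width: 0.0
grasp_force: 7.5
```

```bash
python3 - <<'E'
from h import *
show()
delta([*m2w(-.003,-.0435),.15])
E
```

```text
13.5    ..************************************
 12.5    ..********************************##**
 11.5      ++********************************##
 10.5      ....::::::::::::::::::::::::::::==**
  9.5      ..                              ==**
  8.5      ------::::--::::::--------------++**
  7.5      ............................++******
  6.5      ..  ........................++******
  5.5      ......    ..  ..............==******
  4.5      ..  ::==================::..--**##**
  3.5      ..  ::******************::  --******
  2.5      ..  ..::::::::::::::++**::..--****##
  1.5    ....                  ==**::  --******
  0.5    ....                  ==**::  --******
 -0.5    ....  ::====++++======****::  --******
 -1.5      ..  ::******************::  --******
 -2.5    ....  ::**==................  --******
 -3.5    ....  ::**==                  --******
 -4.5    ....  ::**==..................==******
 -5.5    ....  --****++++++******++::..==******
 -6.5      ....--++++++++++++++++++....++******
 -7.5    ..............................++******
 -8.5    ..--::::----::----------------++++****
 -9.5      ..                      ..    ..==**
-10.5      ..      ........................==**
-11.5    ..++++++++****************************
-12.5    ..************************************
-13.5    ..++********************************##
t22.47 eef [0.5935 0.0743 0.1108] ydeg -14.06 zaxis [ 0.008 -0.002 -1.   ] F [-0.3 -4.  14.9] w 0.0001 gf 7.5
 shift now [ 0.0012 -0.0188 -0.1959]
```

The landing itself carried the wheel to about 1.21 rad. I'll push +3.4 mm, which keeps it in tolerance whether or not lifting drags it back, then lift and check.

Emit:
{"op": "apply_moves", "data": {
  "steps": [
    [[0, 0.006, 0], [0, 0, 0], 0],
    [[0, 0.006, 0], [0, 0, 0], 0],
    [[0, 0.005, 0], [0, 0, 0], 0],
    [[0, 0, 0], [0, 0, 0], 0],
    [[0, 0, 0], [0, 0, 0], 0],
    [[0, 0, 0], [0, 0, 0], 0],
    [[0, 0, 0], [0, 0, 0], 0],
    [[0, 0, 0], [0, 0, 0], 0]
  ]
}}

```text
clock: 23.13
eef_pos: [0.5963, 0.0736, 0.1108]
tool_rot: [0.788, 0.615, 0.002, 0.003]
ft_force: [-0.6, -2.6, 15.4]
grip_width: -0.0002
grasp_force: 7.8
```

Emit:
{"op": "apply_moves", "data": {
  "steps": [
    [[0, 0, -0.08], [0, 0, 0], 0],
    [[0, 0, -0.1], [0, 0, 0], 0],
    [[0, 0, -0.1], [0, 0, 0], 0],
    [[0, 0, 0], [0, 0, 0], 0],
    [[0, 0, 0], [0, 0, 0], 0],
    [[0, 0, 0], [0, 0, 0], 0],
    [[0, 0, 0], [0, 0, 0], 0],
    [[0, 0, 0], [0, 0, 0], 0]
  ]
}}

```text
clock: 23.8
eef_pos: [0.5931, 0.0743, 0.1615]
tool_rot: [0.788, 0.616, -0.001, -0.001]
ft_force: [-0.1, 0.9, -0.2]
grip_width: -0.0001
grasp_force: 0.0
```

```bash
python3 - <<'E'
from h import *
show(k=2)
delta([*m2w(-.003,-.0435),.15])
c,p,d=grab('scene');W=pts(c,d);z=W[...,2]
s=(d>0)&(z>.028)&(z<.06)&(abs(W[...,0]-.508)<.06)&(abs(W[...,1]+.336)<.05);print('sleeve',s.sum(),W[s].mean(0),z[s].max())
E
```

```text
13.5    ::++**********************************
 12.5    ::++**********************************
 11.5    ::++++++++********++++**++++**********
 10.5    ....::::::::::::::::::::::::::----++**
  9.5    ..                              ..==**
  8.5    ..::::::::::::::::::::::::::::----++**
  7.5    ............................::++******
  6.5    ......::------------------....==******
  5.5    ......--****************++::..==******
  4.5    ....  ::::::::::::::--++++::..==******
  3.5    ....                ..==++::  --******
  2.5    ....                  --++::  --******
  1.5    ....  ::--------------++**::  --******
  0.5    ....  ::****++**++******++::  --******
 -0.5    ....  ::++==::::::::::::::..  --******
 -1.5    ....  ::**--                  --******
 -2.5    ....  ::**--..............    --******
 -3.5    ....  --**++++============..  --******
 -4.5    ....  ::++++++++++++++++++::..==******
 -5.5    ....  ........................==******
 -6.5    ....  ....  ........    ......==******
 -7.5    ..............................++******
 -8.5    ..::::----::::::::::::--::::::--==++**
 -9.5    ..                  ....  ..  ....++**
-10.5    ..................::::::::::::..::++**
-11.5    ::++++++++++++++++++++++++++++++++****
-12.5    ::++**********************************
-13.5    ::++**********************************
t23.90 eef [0.5936 0.0743 0.162 ] ydeg -14.00 zaxis [-0.002 -0.    -1.   ] F [-0.3 -0.5 -0.4] w -0.0001 gf 0.0
 shift now [ 0.001  -0.0207  0.0601]
sleeve 361 [ 0.51068369 -0.33544629  0.03606359] 0.041098354509001254
```

The 2 is centred to within about 0.8 mm (about 1.29 rad), the arm is clear and the sleeve is in the tray.

```bash
python3 -c "
from workcell import bot
print(bot.job_done())"
```

```text
the job is handed in; nothing more can be done
None
```

The job is handed in: the aluminium sleeve lies in the steel tray, the speed wheel shows 2 (about 1.29 rad, 0.8 mm off centre in the window), the timer digit looked unchanged when last viewed, and the jar, beaker and bottle were never approached; the hand-in returned no verdict.

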